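# Change the paper on the roll holder

### The arm

A 6-joint arm with a two-finger parallel gripper is mounted at the origin on the work surface. World frame = base frame: x ahead of the robot, y to its left, z up, the work surface at z = 0. Lengths are in mm, angles in degrees, forces in N, time in s.
With the tool pointing down it reaches from about 275 to 825 mm from the base axis. Payload 4.9 kg.
Tool frame: the origin (TCP) lies midway between the tips of the shut fingers; the grasp point (between the pads) lies 19 mm behind it; z points along the fingers, y is the line along which they close (so a half turn about z gives the same grasp; the last joint's range is limited). The gripper opens to 85 mm and grips with 20 to 120 N. Pads are 22 mm wide; open, the fingers measure 114 mm over their backs; the gripper's body (76 mm by 85 mm) begins 54 mm behind the grasp point. The pads swing forward as they close: fully open they stand 13 mm farther back than shut.
Start: joints at [-7.689, 18.69, -11.035, 60.275, 0, 82.311], TCP at [550.017, 0.009, 231.281] pointing down, gripper open.
Joint ranges: [-152.03, 152.03], [-55.5, 102.48], [-74.3, 77.21], [-110.64, 120.58], [-84.22, 78.4], [-180, 180]. Speed limits (degrees/s): [147.25, 147.25, 180, 180, 180, 180].

### API

Orientations are given as [roll, pitch, yaw] about the fixed x, y, z axes, in that order (R = Rz(yaw) Ry(pitch) Rx(roll)).
In Python, from workcell import monitor, cams, order gives the robot as it stands.
- The arm moves only by the tool apply_moves, never from a script. Its argument "increments" is one flat list of numbers, 5 for each row, row after row: the opening, from -1 (shut) to 1 (fully open), then the shift along the world's x, y, z normalised to -1 to 1, where 1 is 300 mm, then the turn about the world's z normalised to -1 to 1, where 1 is 180 degrees. A call has 1 to 20 rows; each row is the pose to reach, as a shift and turn from the pose commanded when the call began, turning the shorter way round; what a row does not reach only later rows make up. A row lasts 1/10 s, in which the tool goes at most 50 mm and 8.59 degrees, less where a joint would pass 70% of its speed; a pose out of reach is approached as far as the arm can. A call with a number of a shift or a turn outside -1 to 1 is refused whole. A call with a gripper value outside its range is refused whole. The fingers move at their own pace and stop on an object; "grip_force" is the grip in N (left out, the last holds). Time passes only in rows, so rows that repeat a pose let the fingers close. It gives the time, the measured TCP pose, the force, the opening and the grip force at its end, in the units of the state.
- monitor.get_obs(): the state, without advancing time (a new reading comes with each control period).
- cams.camera(name): name is "scene" or "side" or "wrist"; returns a dict with "pixels" (420x560x3 uint8, red, green, blue), "z_map" (420x560 float32, mm along the optical axis (not along the pixel's ray), 0 where there is no reading), "fx", "fy", "cx", "cy" (pixels), "dist" ([k1, k2, p1, p2, k3] as OpenCV has them; the pictures are not rectified), "pose" (4x4, takes a point from camera to world coordinates). Camera axes: x right, y up, looking along -z (the intrinsics and any distortion apply to the point x, -y, -z); pixel columns grow to the right and rows downward; lengths in mm; the calibration is good to about 2 mm. A picture is of the moment at which its call begins.
- order.job_done(): hands the job in; it is judged then, once.
The state is a dict: "t": time; "qpos": joint angles; "dq": joint speeds; "joint_torque": joint torques, N m; "tcp_pos": TCP position; "tool_rot": TCP orientation; "ft_force": force on the tool from outside, world axes, zero at the start; "moment": the same for the moment, N m; "grip_width": finger opening in mm; "gripper_force": force on a finger pad.
Only numpy, scipy, OpenCV 4.12 (cv2) and the standard library are available. Lean on these libraries where they do the work, as an engineer would, in place of code of your own. Each camera call takes 0.05 s, during which the arm holds its last target. There are 200 camera calls.

### The job

Change the paper on the steel roll holder: pull the empty cardboard core up off the spindle and put it in the small green bin, then fit the full brown roll from the tray upright over the spindle and all the way down onto its seat. Then slide the holder's keeper column in until its pad touches the roll, and only then turn the red clamp knob on top of the column clockwise to its stop to lock it. Leave the white roll and everything else standing where it is.

Things in the scene. Friction and masses are not known exactly. Their poses are not given: they have to be found in the camera images.
- holder: Roll holder, fixed to the table: steel base plate 100 mm (x) by 215 mm (y, from -55 to +160 mm) by 18 mm thick. Origin on the table under the spindle axis, z up. The keeper's track runs along its +y axis. A steel spindle of 24 mm diameter stands on the origin's axis; its tip, tapered to 12 mm over the top 12 mm, is 142 mm above the table.
- seat (a point): Top centre of the black seat disc (60 mm diameter) round the foot of the spindle, 24 mm above the table: the underside of a fully mounted roll rests here.
- pad (a point): Centre of the black rubber pad on the keeper, on its face towards the spindle: pad 34 mm wide, 80 mm high, its top 116 mm above the table. The face starts 70 to 110 mm from the spindle axis. The keeper is a 20 mm aluminium column on a sliding foot 44 mm wide; the column's axis stands 18 mm behind the pad face and its top is 135 mm above the table.
- keeper (a joint): Slide of the keeper towards the spindle (m): 0 = farthest out (pad face 110 mm from the spindle axis), growing along the holder's -y axis up to 0.085. It slides with light friction (about 2 N). The knob rides on the keeper, so the keeper can be slid by the knob.
- knob_grip (a point): Grip point of the red clamp knob on top of the keeper column, on its axis, 167 mm above the table. The knob is an upright bar 50 mm long, 16 mm thick, 28 mm tall (147 to 175 mm above the table). The point's y axis runs along the bar.
- knob (a joint): Angle of the clamp knob (rad), growing clockwise seen from above: at 0 (free) the bar lies along the track, at 1.4 (stop, locked) it lies nearly across it. It starts between 0 and 0.25.
- core: Empty cardboard core, to be thrown away: tube 36 mm outside, 30 mm inside diameter, 110 mm long, standing on the seat round the spindle at the start (30 g). Origin at the centre of its lower end, z along the tube.
- core_mid (a point): Middle of the empty core, on its axis, 55 mm from either end.
- bin: Small green open waste bin, fixed: 125 by 125 mm, 85 mm high, walls 4 mm. Origin on the table at its centre.
- tray: Shallow wooden tray, fixed, 220 by 220 mm, rim 18 mm high, floor 6 mm above the table; origin on the table at its centre. On it, about 94 mm apart in a square, stand the brown roll, the white roll, the tin and the jar, in any order.
- brown_roll: The full brown baking-paper roll, standing on the tray: 64 mm diameter, 110 mm high, hole 30 mm diameter right through, about 220 g. Origin at the centre of its underside, z up along its axis.
- white_roll: White paper roll of the same size, a bystander on the tray: leave it. Origin at the centre of its underside.
- tin: Red tin, 62 mm diameter, 105 mm high, a bystander on the tray. Origin at the centre of its underside.
- jar: Glass jar with black lid, 62 mm diameter, 100 mm high, a bystander on the tray. Origin at the centre of its underside.
- kettle: Steel gooseneck kettle, bystander at the back: 112 mm diameter, 192 mm high, spout to +y (115 mm) and handle to -y (95 mm). Origin at the centre of its underside.
- server: Glass coffee server with an amber dripper on it (one piece), bystander at the back: 110 mm diameter, 156 mm high, handle to +y (90 mm). Origin at the centre of its underside.
- cup: White paper cup, bystander: 82 mm rim diameter, 92 mm high. Origin at the centre of its underside.
- stand: Dark brown dripper stand ring, bystander: 100 mm diameter, 32 mm high. Origin at the centre of its underside.
- bottle: Amber syrup bottle, bystander between the holder and the bin: 56 mm diameter, 195 mm high. Origin at the centre of its underside.
Not all that is in view belongs to the job. Of the things that look like the brown_roll, the largest one is meant.

How it is judged:
By the outcome, as a careful person would: the job done as asked, in the order asked, and still so for the second after the job is handed in, with the robot touching nothing.
It also fails if it takes over 70 s, if anything falls off the work surface, if the arm or the gripper's body presses on something with over 40 N, if the wrist force passes 120 N, or if a joint passes its speed limit or range.

## Working session

There is one attempt and no reset: what is moved stays moved. The work goes in short steps, Python scripts to look and compute and a tool call to move; the robot and the scene stay as the last step left them, time stands still between calls to the robot, and variables do not carry over. Pictures are saved under pics/ and viewed, at most 10 in all, crops included, and the job is handed in when it is done.

Besides the shell and the picture viewer there is one more tool, called after "Call:" as name(argument=value, ...) on one line, values as JSON. apply_moves: Moves the arm, as the interface text tells. Its arguments: {"type":"object","properties":{"increments":{"type":"array","items":{"type":"number"}},"grip_force":{"type":"number"}},"required":["increments"]}

```bash
mkdir -p pics; cat > h.py <<'E'
import numpy as np, cv2
from workcell import monitor, cams, order
def grab(n,save=None):
    c=cams.camera(n)
    if save: cv2.imwrite(f'pics/{save}.png',c['pixels'][...,::-1])
    return c
def K(c): return np.array([[c['fx'],0,c['cx']],[0,c['fy'],c['cy']],[0,0,1.]])
def norm(c,uv):
    return cv2.undistortPoints(np.array(uv,float).reshape(-1,1,2),K(c),np.array(c['dist'],float)).reshape(-1,2)
def ray(c,uv):
    p=norm(c,uv); d=np.c_[p[:,0],-p[:,1],-np.ones(len(p))]
    P=np.array(c['pose']); return P[:3,3], d@P[:3,:3].T
def onz(c,uv,z):
    o,d=ray(c,uv); return o+d*((z-o[2])/d[:,2])[:,None]
def cloud(c):
    v,u=np.nonzero(c['z_map']>0); o,d=ray(c,np.c_[u,v])
    return np.c_[u,v], o+d*c['z_map'][v,u][:,None]
E
python3 - <<'E'
from h import *
a=grab('scene');b=grab('side')
cv2.imwrite('pics/a1.png',a['pixels'][...,::-1]);cv2.imwrite('pics/b1.png',b['pixels'][...,::-1])
np.save('a.npy',a,allow_pickle=True);np.save('b.npy',b,allow_pickle=True)
for c in(a,b): print(np.round(c['pose'],3).tolist(),c['fx'],c['dist'])
s=monitor.get_obs();print(s)
E
```

```text
[[0.802, -0.419, 0.426, 1207.72], [0.597, 0.572, -0.562, -880.3], [-0.009, 0.705, 0.709, 1167.799], [0.0, 0.0, 0.0, 1.0]] 513.5893027317561 [-0.11234657  0.          0.          0.          0.        ]
[[-0.998, 0.025, -0.054, 485.422], [-0.057, -0.693, 0.719, 794.987], [-0.019, 0.721, 0.693, 924.08], [0.0, 0.0, 0.0, 1.0]] 380.4035609497107 [-0.08773181  0.          0.          0.          0.        ]
{'t': 0.1, 'qpos': array([-7.69079596e+00,  1.87285772e+01, -1.10860023e+01,  6.02751073e+01,
        5.97789221e-05,  8.23092967e+01]), 'dq': array([ 0.02540749, -0.0905295 ,  0.0996321 , -0.03751037, -0.08220112,
        0.01595481]), 'joint_torque': array([-1.63831678e-04, -4.44239044e+01,  2.63037515e+01,  7.96647771e-03,
       -2.12530945e-04,  1.93304103e-06]), 'tcp_pos': array([5.49477329e+02, 6.60127285e-02, 2.30575829e+02]), 'tool_rot': array([-1.79911128e+02, -1.20616054e-02,  8.99998980e+01]), 'ft_force': array([-0.24740761, -0.40876368, -1.19237127]), 'moment': array([ 0.03256188,  0.00614881, -0.02543431]), 'gripper_force': 0.0, 'grip_width': 85.51565377050412}
```

View pics/a1.png

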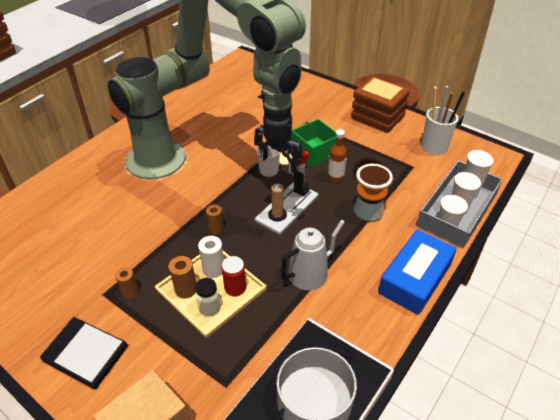

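View pics/b1.png

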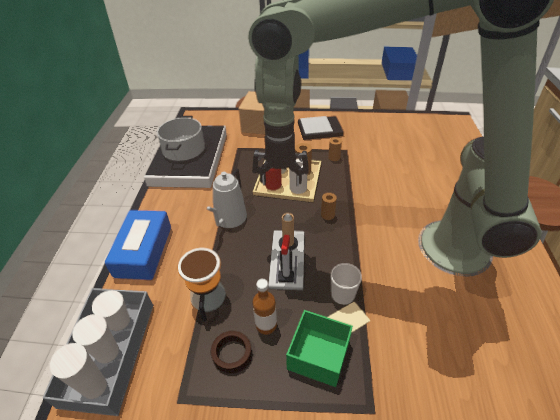

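Scene view: the tray is at (211,288), holding the brown roll (182,277), white roll (211,257), tin (234,276) and jar (207,297). The brown lookalikes are at (127,283) and (215,220), both smaller and off the tray. The core and spindle are at (277,200), the knob is near (300,160), the bin is at (315,143) and the bottle is at (338,155). The roll at (182,277) is the largest and stands on the tray, so it fits the description. I'll measure it and confirm with a crop.

```bash
python3 - <<'E'
from h import *
a=np.load('a.npy',allow_pickle=True).item();b=np.load('b.npy',allow_pickle=True).item()
for n,c in(('scene',a),('side',b)):
    uv,P=cloud(c); hsv=cv2.cvtColor(c['pixels'],cv2.COLOR_RGB2HSV)[uv[:,1],uv[:,0]].astype(int)
    H,S,V=hsv.T; x,y,z=P.T
    def rep(name,m,box=None):
        if m.sum()<5: print(n,name,'none');return
        q=P[m]; r=cv2.minAreaRect(q[:,:2].astype(np.float32))
        print(n,name,m.sum(),'mean',q.mean(0).round(1),'min',q.min(0).round(0),'max',q.max(0).round(0),'rect',np.round(r[0],1),np.round(r[1],1),round(r[2],1))
    def win(u0,u1,v0,v1): return (uv[:,0]>=u0)&(uv[:,0]<=u1)&(uv[:,1]>=v0)&(uv[:,1]<=v1)
    W=dict(scene=dict(brown=(165,200,252,300),low1=(114,141,264,300),low2=(203,226,203,238),white=(196,225,235,277),core=(267,289,180,222),holder=(250,330,165,235),bin=(285,345,115,170)),
      side=dict(brown=(297,315,140,175),low1=(326,344,136,163),low2=(318,340,190,222),white=(287,310,160,196),core=(278,297,210,238),holder=(265,310,225,292),bin=(285,356,308,385)))[n]
    for k in('brown','white'): rep(k+' top',win(*W[k])&(z>110)&(z<121))
    for k in('low1','low2'):
        w=win(*W[k])&(z>10);rep(k,w); zt=np.percentile(z[w],97);rep(k+' top',w&(z>zt-5))
    rep('core top',win(*W['core'])&(z>128)&(z<139)); rep('spindle tip',win(*W['core'])&(z>139)&(z<146))
    rep('core body',win(*W['core'])&(z>40)&(z<130)&(S>80))
    rep('plate',win(*W['holder'])&(z>13)&(z<22)&(S<60))
    rep('knob',win(*W['holder'])&(S>150)&((H<8)|(H>172))&(z>140))
    rep('bin rim',win(*W['bin'])&(z>80)&(z<90)&(S>100)&(H>40)&(H<90))
crop=cv2.resize(a['pixels'][195:335,105:265],None,fx=4,fy=4,interpolation=cv2.INTER_CUBIC)
cv2.imwrite('pics/crop1.png',crop[...,::-1])
E
```

```text
scene brown top 285 mean [ 494.1 -358.5  113.8] min [ 461. -391.  110.] max [ 525. -327.  120.] rect [ 493.3 -358.4] [61.5 64.5] 28.3
scene white top 283 mean [ 513.5 -259.3  113.7] min [ 475. -300.  110.] max [ 597. -224.  119.] rect [ 538.3 -260.1] [ 63.9 125.9] 82.9
scene low1 455 mean [ 377.4 -460.2   57.3] min [ 344. -480.   10.] max [ 397. -433.   86.] rect [ 370.6 -456.2] [45.4 50. ] 67.7
scene low1 top 115 mean [ 369.7 -459.    81.2] min [ 344. -478.   79.] max [ 392. -433.   86.] rect [ 369.4 -457.4] [45.2 43. ] 25.8
scene low2 432 mean [ 419.  -143.6   61.6] min [ 378. -252.   11.] max [ 514. -103.  117.] rect [ 442.4 -175.6] [ 47.5 171.8] 38.3
scene low2 top 36 mean [ 493.9 -236.5  113.9] min [ 478. -252.  110.] max [ 514. -224.  117.] rect [ 493.6 -235.3] [41.7 13.3] 36.6
scene core top 67 mean [533.9  15.8 132.5] min [516.  -3. 128.] max [551.  36. 138.] rect [532.7  18.3] [33.7 38.7] 25.9
scene spindle tip 8 mean [534.1  17.3 141.9] min [529.  13. 140.] max [542.  24. 145.] rect [535.7  18.1] [10.4 13.3] 86.6
scene core body 242 mean [539.7   9.4  86.9] min [515.  -3.  
[... 1125 characters left out ...]
 [529.9  25.1 133.1] min [514.   3. 128.] max [547.  42. 139.] rect [530.5  21.8] [35.3 34.2] 64.1
side spindle tip 19 mean [530.   22.3 140.7] min [523.  13. 139.] max [538.  29. 144.] rect [529.4  22.3] [14.4 14.4] 51.9
side core body 175 mean [529.2  33.4  98.3] min [514.  11.  46.] max [548.  42. 129.] rect [531.1  27.1] [30. 34.] 86.2
side plate 1110 mean [529.1  88.2  17.9] min [480. -35.  13.] max [581. 182.  22.] rect [532.1  73.2] [ 99.9 215.9] 1.1
side knob 125 mean [529.8 153.4 170.8] min [521. 125. 153.] max [540. 174. 180.] rect [530.4 149.1] [49.4 16. ] 84.1
side bin rim 448 mean [440.1 376.6  84.5] min [363. 295.  80.] max [516. 449.  89.] rect [437.6 372.5] [127.5 125.1] 72.2
```

View pics/crop1.png

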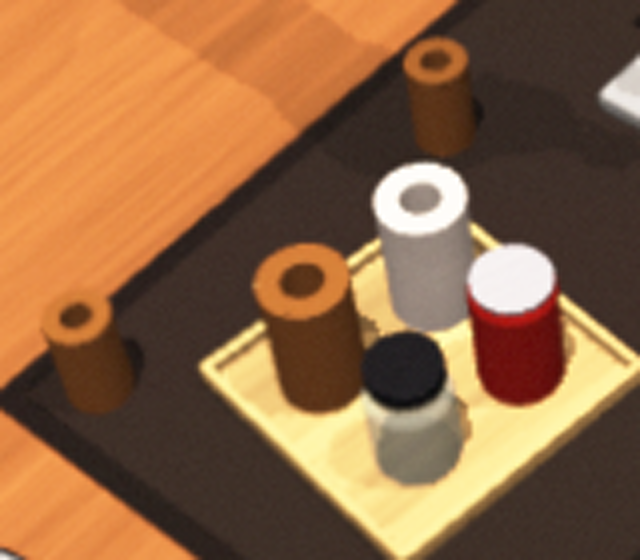

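The crop shows that the tray brown roll (crop 300,320; scene 182,277) is clearly the largest: 64 mm across with its top at z≈115. The other two, at (127,283) and (215,220), are about 45 mm across and 82 mm high, and stand off the tray. The two cameras differ by about 4 mm, so I'll refine the spindle position with the wrist camera.

```bash
python3 - <<'E'
from h import *
c=grab('wrist','w1'); uv,P=cloud(c); x,y,z=P.T
hsv=cv2.cvtColor(c['pixels'],cv2.COLOR_RGB2HSV)[uv[:,1],uv[:,0]].astype(int);H,S,V=hsv.T
print(np.round(c['pose'],2).tolist())
def rep(n,m):
    if m.sum()<5: print(n,'none');return
    q=P[m].astype(np.float32); r=cv2.minAreaRect(q[:,:2]); print(n,m.sum(),q.mean(0).round(1),'uv',uv[m].mean(0).round(0),np.round(r[0],1),np.round(r[1],1),round(r[2],1), 'circ',np.round(cv2.minEnclosingCircle(q[:,:2])[0],1))
near=(abs(x-532)<30)&(abs(y-20)<30)
rep('core top',near&(z>128)&(z<137)); rep('tip',near&(z>138)&(z<147))
rep('knob',(S>150)&((H<8)|(H>172))&(z>165)&(abs(x-532)<50)&(y>90)&(y<200))
rep('plate',(z>13)&(z<22)&(S<60)&(abs(x-532)<70)&(y>-60)&(y<200))
for n in 'ab':
    d=np.load(n+'.npy',allow_pickle=True).item(); uv2,Q=cloud(d)
    for nm,(X,Y,lo,hi) in dict(bottle=(560,290,150,200),cup=(400,260,70,100),kettle=(640,-120,150,200),tray=(540,-310,15,21)).items():
        m=(abs(Q[:,0]-X)<(130 if nm=='tray' else 70))&(abs(Q[:,1]-Y)<(130 if nm=='tray' else 70))&(Q[:,2]>lo)&(Q[:,2]<hi)
        if m.sum(): r=cv2.minAreaRect(Q[m][:,:2].astype(np.float32)); print(n,nm,m.sum(),Q[m].mean(0).round(0),np.round(r,0) if 0 else [np.round(t,0) for t in r])
E
```

```text
[[1.0, 0.0, 0.0, 550.38], [-0.0, 0.95, 0.3, 76.49], [-0.0, -0.3, 0.95, 373.08], [0.0, 0.0, 0.0, 1.0]]Traceback (most recent call last):
  File "<stdin>", line 9, in <module>
  File "<stdin>", line 7, in rep
cv2.error: OpenCV(4.12.0) /io/opencv/modules/imgproc/src/convhull.cpp:143: error: (-215:Assertion failed) total >= 0 && (depth == CV_32F || depth == CV_32S) in function 'convexHull'
```

View pics/w1.png

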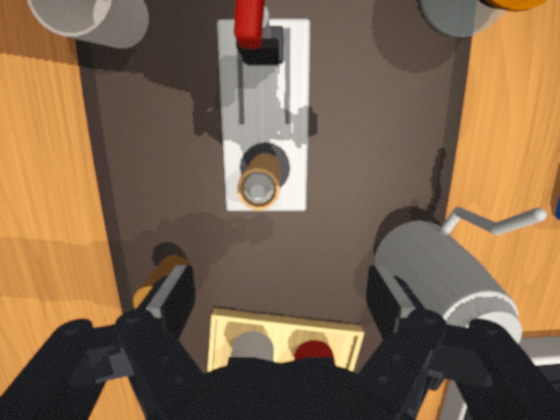

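Wrist view: the core top ring is at about (259,190) with the spindle tip inside it, the knob is at (250,20), and the kettle is at (450,290).

```bash
cat >> h.py <<'E'
def rep(n,uv,P,m):
    if m.sum()<5: print(n,'none');return
    q=np.ascontiguousarray(P[m],dtype=np.float32); r=cv2.minAreaRect(np.ascontiguousarray(q[:,:2])); print(n,m.sum(),q.mean(0).round(1),'uv',uv[m].mean(0).round(0),np.round(r[0],1),np.round(r[1],1),round(r[2],1))
E
python3 - <<'E'
from h import *
c=grab('wrist'); uv,P=cloud(c); x,y,z=P.T
hsv=cv2.cvtColor(c['pixels'],cv2.COLOR_RGB2HSV)[uv[:,1],uv[:,0]].astype(int);H,S,V=hsv.T
near=(abs(x-532)<30)&(abs(y-20)<30)
rep('core top',uv,P,near&(z>128)&(z<137)); rep('tip',uv,P,near&(z>138)&(z<147))
rep('knob',uv,P,(S>150)&((H<8)|(H>172))&(z>165)&(abs(x-532)<50)&(y>90)&(y<200))
rep('plate',uv,P,(z>13)&(z<22)&(S<60)&(abs(x-532)<55)&(y>-60)&(y<200))
for n in 'ab':
    d=np.load(n+'.npy',allow_pickle=True).item(); uv2,Q=cloud(d)
    for nm,(X,Y,w,lo,hi) in dict(bottle=(560,290,70,150,200),cup=(400,260,60,80,100),kettle=(640,-120,80,150,200),tray=(540,-310,140,15,21)).items():
        m=(abs(Q[:,0]-X)<w)&(abs(Q[:,1]-Y)<w)&(Q[:,2]>lo)&(Q[:,2]<hi); rep(n+nm,uv2,Q,m)
E
```

```text
core top 877 [532.   21.7 133. ] uv [258. 187.] [531.8  20.7] [35.5 34.7] 89.8
tip 279 [532.   21.3 141.1] uv [257. 190.] [531.9  20.6] [15.1 15.1] 36.7
knob 1115 [530.8 133.2 173.6] uv [248.  20.] [530.1 134.6] [24.8 16.2] 84.7
plate 11642 [533.6  84.3  17.9] uv [266. 109.] [531.5  73.8] [101.  213.1] 0.1
abottle 102 [581.6 288.5 176.7] uv [340. 137.] [579.3 291.4] [25.7 33.1] 4.9
acup 20 [422.7 295.7  82.5] uv [299. 141.] [403.9 260.3] [121.5  60.9] 66.0
akettle 71 [ 713.2 -117.5  162.6] uv [301. 234.] [ 711.9 -116. ] [15.5 49.2] 0.2
atray 394 [ 576.7 -342.7   17.3] uv [211. 298.] [ 548.3 -314. ] [222.2 221. ] 81.9
bbottle 176 [575.2 299.8 182.2] uv [262. 288.] [576.2 295.8] [24.  24.1] 33.9
bcup 155 [399.3 260.   86.6] uv [334. 299.] [400.6 260.6] [133.   64.3] 61.2
bkettle 99 [710.2 -96.3 161.9] uv [231. 183.] [ 708.7 -102.5] [23.2 58.9] 3.1
btray 245 [ 532.8 -252.7   17.9] uv [291. 186.] [ 546.1 -310.4] [223.1 221.5] 82.3
```

Call:
apply_moves(increments=[1,-0.06,0.069,0,0,1,-0.06,0.069,-0.16,0,1,-0.06,0.069,-0.32,0,1,-0.06,0.069,-0.484,0,1,-0.06,0.069,-0.484,0,1,-0.06,0.069,-0.484,0,-1,-0.06,0.069,-0.484,0,-1,-0.06,0.069,-0.484,0,-1,-0.06,0.069,-0.484,0,-1,-0.06,0.069,-0.484,0,-1,-0.06,0.069,-0.484,0,-1,-0.06,0.069,-0.484,0], grip_force=25)

```text
t: 1.4
tcp_pos: [532.7, 20.6, 87.1]
tool_rot: [179.9, 0.0, 90.0]
ft_force: [-1.7, -0.3, 6.8]
grip_width: 34.6
gripper_force: 33.0
```

Call:
apply_moves(increments=[-1,0,0,0.15,0,-1,0,0,0.3,0,-1,0,0,0.45,0,-1,0,0,0.6,0,-1,0,0,0.68,0,-1,0,0,0.68,0,-1,-0.04,0.15,0.68,0,-1,-0.08,0.3,0.68,0,-1,-0.12,0.45,0.68,0,-1,-0.16,0.6,0.68,0,-1,-0.2,0.75,0.68,0,-1,-0.21,0.8,0.68,0,-1,-0.21,0.8,0.68,0,-1,-0.21,0.8,0.68,0])

```text
t: 2.8
tcp_pos: [468.7, 260.1, 289.1]
tool_rot: [-179.9, 0.1, 90.0]
ft_force: [-0.0, -0.3, 0.0]
grip_width: 34.0
gripper_force: 32.3
```

Call:
apply_moves(increments=[-1,-0.04,0.14,0,0,-1,-0.08,0.28,0,0,-1,-0.102,0.369,0,0,-1,-0.102,0.369,0,0,-1,-0.102,0.369,-0.15,0,-1,-0.102,0.369,-0.3,0,-1,-0.102,0.369,-0.45,0,-1,-0.102,0.369,-0.6,0,-1,-0.102,0.369,-0.7,0,-1,-0.102,0.369,-0.7,0,-1,-0.102,0.369,-0.7,0,0.2,-0.102,0.369,-0.7,0,0.2,-0.102,0.369,-0.7,0,0.2,-0.102,0.369,-0.7,0,0.2,-0.102,0.369,-0.7,0,0.2,-0.102,0.369,-0.55,0,0.2,-0.102,0.369,-0.4,0,0.2,-0.102,0.369,-0.2,0,0.2,-0.102,0.369,0,0,0.2,-0.102,0.369,0,0])

```text
t: 4.8
tcp_pos: [439.9, 372.6, 296.2]
tool_rot: [179.6, -0.3, 90.0]
ft_force: [1.3, 0.3, -0.2]
grip_width: 51.0
gripper_force: 0.0
```

```bash
python3 - <<'E'
from h import *
c=grab('side','b2');a=grab('scene'); print(monitor.get_obs()['tcp_pos'])
uv,P=cloud(a); x,y,z=P.T
rep('brown',uv,P,(abs(x-493)<40)&(abs(y+358)<40)&(z>111)&(z<121))
uv,P=cloud(c); x,y,z=P.T
rep('brown side',uv,P,(abs(x-489)<38)&(abs(y+356)<38)&(z>111)&(z<121))
rep('tip',uv,P,(abs(x-532)<12)&(abs(y-21)<12)&(z>135)&(z<147))
hsv=cv2.cvtColor(c['pixels'],cv2.COLOR_RGB2HSV)[uv[:,1],uv[:,0]].astype(int);H,S,V=hsv.T
rep('core',uv,P,(abs(x-439)<70)&(abs(y-371)<70)&(z<140)&(H<25)&(S>80))
E
```

```text
[440.08417609 372.70395479 294.69724951]
brown 266 [ 494.7 -357.9  113.8] uv [180. 265.] [ 494.7 -358. ] [61.1 64.6] 59.2
brown side 38 [ 512.7 -352.4  116.8] uv [297. 148.] [ 513.5 -352.2] [14.7 54.4] 1.4
tip 27 [530.3  24.2 139.7] uv [287. 217.] [529.8  24. ] [15.2 14.2] 41.6
core 463 [438.3 377.1  71.8] uv [319. 344.] [414.9 381.2] [133.3 103.6] 78.0
```

View pics/b2.png

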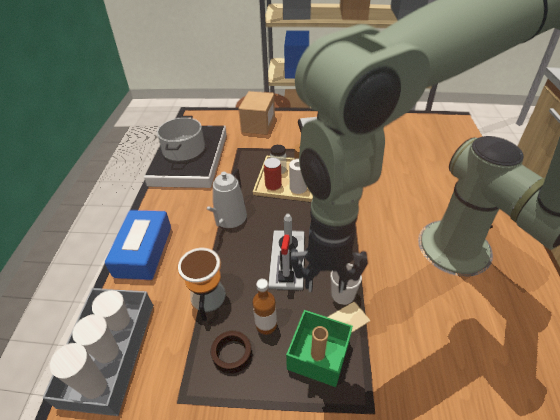

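The core stands in the bin at (319,343) and the spindle at (288,225) is bare. Next I'll travel to the tray.

Call:
apply_moves(increments=[1,0.06,-0.84,0,0,1,0.06,-0.84,0,0,1,0.06,-0.84,0,0,1,0.06,-0.84,0,0,1,0.06,-0.84,0,0,1,0.06,-0.84,0,0])

```text
t: 5.5
tcp_pos: [455.9, 114.7, 288.9]
tool_rot: [-179.9, 0.1, 89.6]
ft_force: [-0.2, 0.3, 0.2]
grip_width: 85.5
gripper_force: 0.0
```

Call:
apply_moves(increments=[1,0.06,-0.84,0,0,1,0.06,-0.84,0,0,1,0.06,-0.84,0,0,1,0.06,-0.84,0,0,1,0.06,-0.84,0,0,1,0.06,-0.84,0,0])

```text
t: 6.1
tcp_pos: [474.6, -136.9, 288.7]
tool_rot: [-179.9, 0.1, 89.6]
ft_force: [0.1, 0.9, 0.5]
grip_width: 85.7
gripper_force: 0.0
```

Call:
apply_moves(increments=[1,0.06,-0.84,0,0,1,0.06,-0.84,0,0,1,0.06,-0.84,0,0,1,0.06,-0.84,0,0,1,0.06,-0.84,0,0,1,0.06,-0.84,0,0,1,0.06,-0.84,0,0,1,0.06,-0.84,0,0])

```text
t: 6.9
tcp_pos: [492.7, -382.5, 289.3]
tool_rot: [-179.9, -0.1, 90.1]
ft_force: [-0.7, 0.1, -0.5]
grip_width: 85.2
gripper_force: 0.0
```

```bash
python3 - <<'E'
from h import *
c=grab('wrist','w2'); print(monitor.get_obs()['tcp_pos'],monitor.get_obs()['tool_rot'])
uv,P=cloud(c); x,y,z=P.T
rep('brown',uv,P,(abs(x-492)<42)&(abs(y+356)<42)&(z>112)&(z<120))
rep('white',uv,P,(abs(x-505)<42)&(abs(y+262)<42)&(z>112)&(z<120))
m=(abs(x-492)<42)&(abs(y+356)<42)&(z>112)&(z<120)
print(P[m].min(0).round(1),P[m].max(0).round(1))
m=(abs(x-585)<42)&(abs(y+368)<42)&(z>92)&(z<112); rep('jar',uv,P,m)
E
```

```text
[ 492.7938779  -382.44582175  289.81884537] [-1.79968360e+02 -6.67963668e-02  9.01184455e+01]
brown 2160 [ 493.1 -354.8  115.7] uv [280. 166.] [ 493.4 -355.7] [62.  62.8] 88.6
white 2747 [ 507.9 -255.5  115.7] uv [295.  65.] [ 507.9 -256.1] [62.1 63.1] 80.3
[ 461.8 -386.6  112. ] [ 524.9 -324.8  118.3]
jar 1933 [ 585.1 -360.3  105.5] uv [364. 170.] [ 586.  -361.3] [53.1 53.8] 47.0
```

View pics/w2.png

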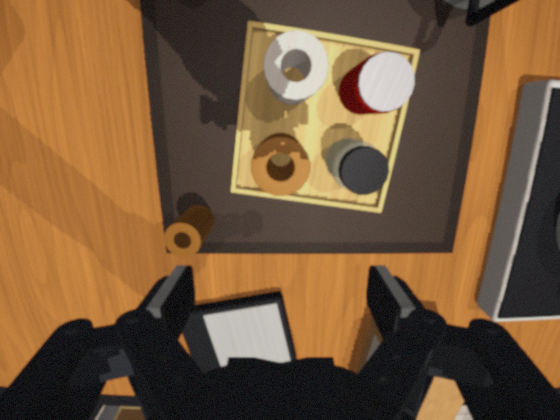

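Wrist view: the brown roll is at (281,165), between white (295,65) and jar (363,168), centred at (493.3,-355.7). I'll turn the jaws 37° onto the free diagonal and stop above it to check.

Call:
apply_moves(increments=[1,0.002,0.089,-0.1,0.206,1,0.002,0.089,-0.2,0.206,1,0.002,0.089,-0.3,0.206,1,0.002,0.089,-0.4,0.206,1,0.002,0.089,-0.4,0.206,1,0.002,0.089,-0.4,0.206,1,0.002,0.089,-0.4,0.206])

```text
t: 7.65
tcp_pos: [493.7, -357.0, 171.1]
tool_rot: [180.0, 0.1, 127.1]
ft_force: [0.4, -0.3, 0.6]
grip_width: 85.4
gripper_force: 0.0
```

Call:
apply_moves(increments=[1,0,0.004,-0.1,0,1,0,0.004,-0.2,0,1,0,0.004,-0.3,0,1,0,0.004,-0.33,0,1,0,0.004,-0.33,0,-1,0,0.004,-0.33,0,-1,0,0.004,-0.33,0,-1,0,0.004,-0.33,0,-1,0,0.004,-0.33,0,-1,0,0.004,-0.33,0], grip_force=45)

```text
t: 8.65
tcp_pos: [494.3, -358.1, 73.5]
tool_rot: [180.0, 0.2, 127.1]
ft_force: [-0.6, -0.3, 7.0]
grip_width: 63.3
gripper_force: 50.3
```

Call:
apply_moves(increments=[-1,0,0,0.1,0,-1,0,0,0.25,0,-1,0,0,0.4,0,-1,0,0,0.55,0,-1,0,0,0.7,0,-1,0,0,0.755,0,-1,0.02,0.15,0.755,-0.04,-1,0.04,0.3,0.755,-0.08,-1,0.06,0.45,0.755,-0.12,-1,0.06,0.6,0.755,-0.16,-1,0.06,0.7,0.755,-0.206,-1,0.06,0.7,0.755,-0.206,-1,0.06,0.7,0.755,-0.206,-1,0.06,0.7,0.755,-0.206])

```text
t: 10.05
tcp_pos: [511.1, -147.5, 297.8]
tool_rot: [180.0, 0.0, 90.0]
ft_force: [-1.0, 1.0, -2.5]
grip_width: 63.5
gripper_force: 50.8
```

```bash
python3 - <<'E'
from h import *
c=grab('wrist','w3'); s=monitor.get_obs(); print(s['tcp_pos'],s['tool_rot'],s['ft_force'],s['grip_width'])
T=s['tcp_pos']
for n in('wrist','scene','side'):
    d=c if n=='wrist' else grab(n)
    uv,P=cloud(d); x,y,z=P.T
    near=(abs(x-T[0])<45)&(abs(y-T[1])<45)
    hsv=cv2.cvtColor(d['pixels'],cv2.COLOR_RGB2HSV)[uv[:,1],uv[:,0]].astype(int);H,S,V=hsv.T
    rep(n+' roll',uv,P,near&(S>110)&(H<22)&(z>T[2]-75)&(z<T[2]+60))
    rep(n+' roll top',uv,P,near&(S>110)&(H<22)&(z>T[2]+36)&(z<T[2]+52))
    rep(n+' tip',uv,P,(abs(x-532)<15)&(abs(y-21)<15)&(z>137)&(z<147))
E
```

```text
[ 511.06939423 -147.72461573  297.6497724 ] [1.79989808e+02 2.18146490e-02 8.99616555e+01] [-0.49313524 -0.95168061 -1.56637711] 63.37437503133521
wrist roll 21386 [ 511.8 -136.3  327.2] uv [280. 280.] [ 510.6 -141. ] [88.9 57.2] 0.9
wrist roll top 13464 [ 511.7 -138.9  339.8] uv [280. 298.] [ 510.4 -145. ] [65.9 62.9] 32.3
wrist tip 295 [531.3  19.1 140.7] uv [302.  14.] [531.3  19.5] [16.3 16.2] 45.5
scene roll 880 [ 521.5 -162.2  293.9] uv [231. 178.] [ 512.  -147.1] [62.9 73.9] 63.8
scene roll top 181 [ 508.3 -155.9  338.1] uv [227. 161.] [ 511.7 -148.6] [60. 71.] 63.8
scene tip 15 [534.4  17.8 140. ] uv [277. 186.] [533.8  17.6] [11.9 15.3] 36.2
side roll 845 [ 510.7 -126.3  301. ] uv [296. 140.] [ 512.  -141.4] [62.8 66.4] 45.5
side roll top 214 [ 511.4 -139.8  340. ] uv [296. 126.] [ 512.2 -142.9] [59.1 64.4] 42.7
side tip 20 [529.8  23.3 140.3] uv [288. 216.] [530.3  22.7] [14.5 16.2] 2.5
```

View pics/w3.png

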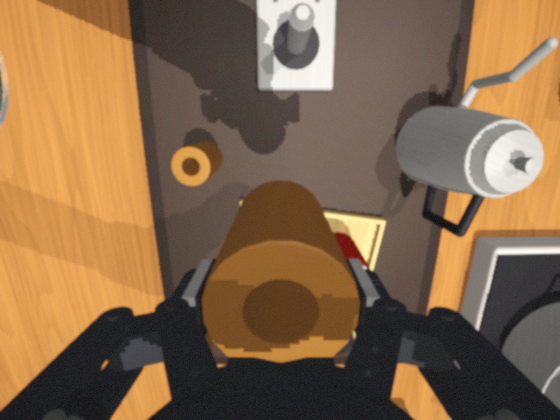

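Wrist view: the roll is held with its hole at (281,310), and the spindle tip is at (302,14). Next I'll get the roll axis from its hole and the wall generator lines.

```bash
python3 - <<'E'
from h import *
c=grab('wrist');s=monitor.get_obs();T=s['tcp_pos'];print(T)
h=cv2.cvtColor(c['pixels'],cv2.COLOR_RGB2HSV);H,S,V=cv2.split(h)
print(V[310,280],V[260,280],V[345,280],V[220,280],S[310,280])
roi=np.zeros_like(V);roi[262:352,225:338]=1
t=(int(V[310,280])+int(V[258,280]))//2
m=((V<t)&(roi>0)).astype(np.uint8)
n,l,st,ce=cv2.connectedComponentsWithStats(m);k=l[310,280];print(st[k],ce[k])
cn=max(cv2.findContours((l==k).astype(np.uint8),0,cv2.CHAIN_APPROX_NONE)[0],key=len);e=cv2.fitEllipse(cn);print('ell',e)
b=cn.reshape(-1,2); Q=onz(c,b,T[2]+42.5);r=cv2.minEnclosingCircle(np.ascontiguousarray(Q[:,:2],dtype=np.float32));print('hole circle',r)
# outer top front/back
uv,P=cloud(c);x,y,z=P.T
sel=(abs(x-T[0])<40)&(abs(y-T[1])<45)&(H[uv[:,1],uv[:,0]]<22)&(S[uv[:,1],uv[:,0]]>110)
q=P[sel];front=q[(q[:,2]<T[2]+36)&(q[:,1]>T[1])]
for lo in range(-66,36,17):
    f=front[(front[:,2]>T[2]+lo)&(front[:,2]<T[2]+lo+17)]
    if len(f)>50:
        A=np.c_[2*f[:,:2],np.ones(len(f))];w=np.linalg.lstsq(A,(f[:,:2]**2).sum(1),rcond=None)[0];print(lo,len(f),w[:2].round(1),round(np.sqrt(w[2]+w[0]**2+w[1]**2),1),f[:,1].max().round(1))
E
```

```text
[ 510.94337535 -147.70038663  297.43680977]
93 149 121 100 170
[ 225  279  113   72 6334] [275.73144932 314.97647616]
ell ((273.4206848144531, 314.6832580566406), (70.03194427490234, 126.49507141113281), 90.69850158691406)
hole circle ((510.9371032714844, -146.5431671142578), 26.112289428710938)
-66 283 [ 511.7 -144.9] 31.8 -112.9
-49 464 [ 511.7 -144.9] 31.8 -112.8
-32 597 [ 511.7 -145. ] 31.8 -112.9
-15 805 [ 511.7 -145. ] 31.7 -112.8
2 1146 [ 511.8 -145.5] 32.1 -112.9
19 1699 [ 511.9 -140.4] 27.6 -112.9
```

Call:
apply_moves(increments=[-1,0.02,0.15,0,0,-1,0.04,0.3,0,0,-1,0.06,0.45,0,0,-1,0.066,0.549,0,0,-1,0.066,0.549,-0.1,0,-1,0.066,0.549,-0.2,0,-1,0.066,0.549,-0.25,0,-1,0.066,0.549,-0.25,0,-1,0.066,0.549,-0.25,0])

```text
t: 11.15
tcp_pos: [531.1, 17.5, 222.9]
tool_rot: [-180.0, -0.0, 90.0]
ft_force: [0.8, -0.1, -2.6]
grip_width: 63.9
gripper_force: 50.8
```

```bash
python3 - <<'E'
from h import *
s=monitor.get_obs();T=s['tcp_pos'];print(T,s['tool_rot'])
def fit(n,c,lo,hi,cx,cy,R,sat):
    H,S,V=cv2.split(cv2.cvtColor(c['pixels'],cv2.COLOR_RGB2HSV)); uv,P=cloud(c); x,y,z=P.T; s_=S[uv[:,1],uv[:,0]]
    f=P[(np.hypot(x-cx,y-cy)<R+7)&(z>lo)&(z<hi)&((s_>110) if sat else (s_<80))]
    if len(f)<15: print(n,'few',len(f));return
    from scipy.optimize import least_squares
    g=least_squares(lambda p:np.hypot(f[:,0]-p[0],f[:,1]-p[1])-R,[cx,cy],loss='soft_l1'); print(n,len(f),g.x.round(1),abs(g.fun).mean().round(2))
for n in('scene','side','wrist'):
    c=grab(n)
    fit(n+' roll',c,T[2]-60,T[2]+5,531.7,20.5,32,True)
    fit(n+' spindle',c,50,128,531.7,20.5,12,False)
E
```

```text
[531.0723295   17.52288539 222.85762449] [-1.79991128e+02 -3.76963135e-04  8.99594786e+01]
scene roll 351 [531.6  20.6] 1.58
scene spindle 147 [532.   20.3] 1.5
side roll 382 [531.2  19.9] 0.88
side spindle 115 [530.8  20.4] 0.82
wrist roll 2514 [532.6  20.3] 2.75
wrist spindle 17 [531.8  20.5] 0.09
```

Roll and spindle agree to within about 1 mm in each camera, so I'll lower the roll.

Call:
apply_moves(increments=[-1,0,0,-0.06,0,-1,0,0,-0.12,0,-1,0,0,-0.18,0,-1,0,0,-0.24,0,-1,0,0,-0.3,0,-1,0,0,-0.36,0,-1,0,0,-0.4,0,-1,0,0,-0.42,0,-1,0,0,-0.42,0])

```text
t: 12.2
tcp_pos: [530.7, 17.9, 96.4]
tool_rot: [-180.0, -0.0, 90.0]
ft_force: [0.6, -0.2, -1.6]
grip_width: 63.5
gripper_force: 50.9
```

Call:
apply_moves(increments=[-1,0,0,-0.006,0,-1,0,0,-0.012,0,-1,0,0,-0.016,0,-1,0,0,-0.016,0])

```text
t: 12.6
tcp_pos: [530.9, 18.0, 92.0]
tool_rot: [180.0, 0.0, 90.0]
ft_force: [-0.6, 0.0, -1.8]
grip_width: 63.5
gripper_force: 50.9
```

Call:
apply_moves(increments=[-1,0,0,-0.004,0,-1,0,0,-0.007,0,-1,0,0,-0.007,0])

```text
t: 12.9
tcp_pos: [531.0, 18.2, 91.4]
tool_rot: [179.9, -0.0, 90.0]
ft_force: [-4.8, 0.5, 11.5]
grip_width: 63.3
gripper_force: 52.1
```

Contact with the seat (11 N up). Release and lift.

Call:
apply_moves(increments=[1,0,0,0,0,1,0,0,0,0,1,0,0,0,0,1,0,0,0,0,1,0,0,0.1,0,1,0,0,0.25,0,1,0,0,0.4,0,1,0,0,0.48,0,1,0,0,0.48,0,1,0,0,0.48,0])

```text
t: 13.9
tcp_pos: [531.0, 18.0, 233.7]
tool_rot: [180.0, 0.0, 90.0]
ft_force: [-0.1, 0.1, -1.2]
grip_width: 85.6
gripper_force: 0.0
```

```bash
python3 - <<'E'
from h import *
s=monitor.get_obs();print(s['tcp_pos'],s['ft_force'])
for n in('wrist','side'):
    c=grab(n); uv,P=cloud(c);x,y,z=P.T
    H,S,V=[q[uv[:,1],uv[:,0]].astype(int) for q in cv2.split(cv2.cvtColor(c['pixels'],cv2.COLOR_RGB2HSV))]
    rep(n+' roll top',uv,P,(np.hypot(x-531.7,y-20)<37)&(z>128)&(z<138)&(S>100))
    rep(n+' tip',uv,P,(np.hypot(x-531.7,y-20)<13)&(z>138)&(z<147))
    rep(n+' knob',uv,P,(S>150)&((H<8)|(H>172))&(z>167)&(abs(x-532)<50)&(y>90)&(y<200))
E
```

```text
[530.97451733  17.98022976 233.74145066] [-0.12020755  0.07643507 -1.24045807]
wrist roll top 3257 [531.4  23.  133.6] uv [280. 206.] [531.4  21.8] [62.6 60.9] 87.8
wrist tip 257 [531.8  21.5 141.1] uv [280. 210.] [531.6  20.9] [14.6 15.8] 46.6
wrist knob 1812 [531.  143.3 174.2] uv [279.  35.] [530.9 143.5] [42.2 15.9] 83.6
side roll top 229 [530.5  24.7 133.7] uv [287. 218.] [530.4  21.8] [61.2 64.4] 3.6
side tip 19 [530.6  23.  141. ] uv [287. 216.] [531.2  23.4] [13.1 11.7] 42.8
side knob 98 [529.9 150.6 173.8] uv [285. 242.] [530.4 150.2] [49.9 15.9] 84.2
```

The roll is seated (top at 133.6, expected 134). The knob is at about (530.7,148), with its bar at 84°. I'll grasp it.

Call:
apply_moves(increments=[1,-0.001,0.15,0,-0.033,1,-0.001,0.3,0,-0.033,1,-0.001,0.433,0,-0.033,1,-0.001,0.433,0,-0.033,1,-0.001,0.433,-0.1,-0.033,1,-0.001,0.433,-0.2,-0.033,1,-0.001,0.433,-0.276,-0.033,1,-0.001,0.433,-0.276,-0.033,-1,-0.001,0.433,-0.276,-0.033,-1,-0.001,0.433,-0.276,-0.033,-1,-0.001,0.433,-0.276,-0.033,-1,-0.001,0.433,-0.276,-0.033,-1,-0.001,0.433,-0.276,-0.033,-1,-0.001,0.433,-0.276,-0.033,-1,-0.001,0.433,-0.276,-0.033], grip_force=40)

```text
t: 15.5
tcp_pos: [530.8, 148.0, 151.8]
tool_rot: [179.9, -0.0, 84.1]
ft_force: [-0.9, -0.9, 5.1]
grip_width: 15.7
gripper_force: 41.1
```

Call:
apply_moves(increments=[-1,0,-0.04,0,0,-1,0,-0.09,0,0,-1,0,-0.14,0,0,-1,0,-0.19,0,0,-1,0,-0.225,0,0,-1,0,-0.24,0,0,-1,0,-0.24,0,0])

```text
t: 16.2
tcp_pos: [530.9, 74.8, 151.8]
tool_rot: [179.9, 0.0, 84.0]
ft_force: [-1.9, -1.9, 6.5]
grip_width: 15.3
gripper_force: 41.3
```

```bash
python3 - <<'E'
from h import *
s=monitor.get_obs();print(s['tcp_pos'],s['ft_force'],s['moment'])
a=grab('scene');c=grab('side')
A=cv2.resize(a['pixels'][130:240,230:340],(400,400),interpolation=2);B=cv2.resize(c['pixels'][180:310,225:355],(400,400),interpolation=2)
cv2.imwrite('pics/k1.png',np.hstack([A,B])[...,::-1])
E
```

```text
[530.88939597  74.82401102 151.77092306] [-1.87195794 -1.91572453  6.46009754] [-0.29795947  0.30311347 -0.00039499]
```

View pics/k1.png

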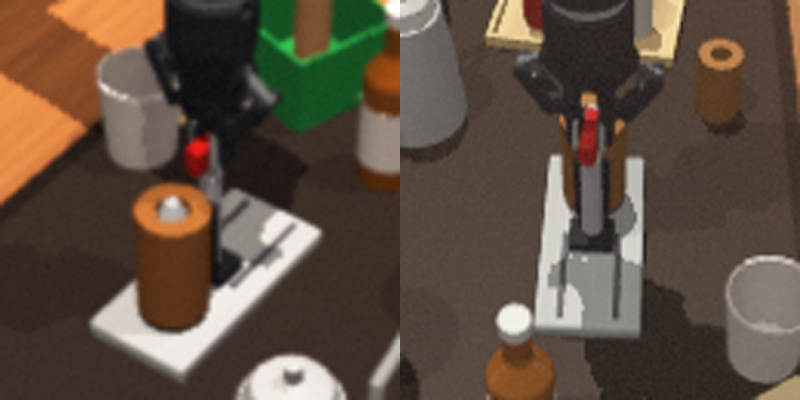

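The keeper is now just behind the roll (left half, 210,240) and moving freely at about 2 N. I'll creep it in until the force rises.

Call:
apply_moves(increments=[-1,0,-0.003,0,0,-1,0,-0.006,0,0,-1,0,-0.008,0,0,-1,0,-0.008,0,0])

```text
t: 16.7
tcp_pos: [530.9, 73.6, 151.8]
tool_rot: [179.9, -0.0, 84.1]
ft_force: [-1.0, 1.3, 5.1]
grip_width: 15.0
gripper_force: 41.3
```

Call:
apply_moves(increments=[-1,0,-0.003,0,0,-1,0,-0.005,0,0,-1,0,-0.005,0,0])

```text
t: 17.0
tcp_pos: [530.9, 72.1, 151.8]
tool_rot: [179.9, -0.0, 84.1]
ft_force: [-2.1, 0.8, 6.0]
grip_width: 15.4
gripper_force: 41.3
```

Call:
apply_moves(increments=[-1,0,-0.003,0,0,-1,0,-0.005,0,0,-1,0,-0.005,0,0])

```text
t: 17.3
tcp_pos: [530.9, 71.2, 151.8]
tool_rot: [179.9, -0.1, 84.1]
ft_force: [-1.5, 3.0, 5.7]
grip_width: 15.2
gripper_force: 41.3
```

Call:
apply_moves(increments=[-1,0,-0.003,0,0,-1,0,-0.005,0,0,-1,0,-0.005,0,0])

```text
t: 17.6
tcp_pos: [530.9, 69.8, 151.8]
tool_rot: [179.9, -0.1, 84.1]
ft_force: [-2.2, 3.6, 7.0]
grip_width: 15.0
gripper_force: 41.3
```

Call:
apply_moves(increments=[-1,0,-0.003,0,0,-1,0,-0.004,0,0,-1,0,-0.004,0,0])

```text
t: 17.9
tcp_pos: [530.9, 68.7, 151.8]
tool_rot: [179.9, -0.1, 84.1]
ft_force: [-0.8, 3.2, 5.7]
grip_width: 15.3
gripper_force: 41.3
```

Call:
apply_moves(increments=[-1,0,-0.003,0,0,-1,0,-0.004,0,0,-1,0,-0.004,0,0])

```text
t: 18.2
tcp_pos: [530.9, 67.8, 151.8]
tool_rot: [179.9, -0.2, 84.1]
ft_force: [-1.5, 5.2, 5.5]
grip_width: 15.3
gripper_force: 41.3
```

```bash
python3 - <<'E'
from h import *
from scipy.optimize import least_squares
a=grab('scene','s4');c=grab('side')
for n,c in(('scene',a),('side',c)):
    uv,P=cloud(c);x,y,z=P.T;S=cv2.cvtColor(c['pixels'],cv2.COLOR_RGB2HSV)[...,1][uv[:,1],uv[:,0]]
    f=P[(np.hypot(x-531.7,y-20)<40)&(z>30)&(z<130)&(S>110)]
    g=least_squares(lambda p:np.hypot(f[:,0]-p[0],f[:,1]-p[1])-32,[531,20],loss='soft_l1');print(n,len(f),g.x.round(1))
    t=(np.hypot(x-531.7,y-20)<13)&(z>138)&(z<147); rep('tip',uv,P,t)
    rep('top',uv,P,(np.hypot(x-531.7,y-20)<40)&(z>128)&(z<138)&(S>100))
E
```

```text
scene 547 [531.6  17.8]
tip 12 [534.5  17.9 140.3] uv [277. 186.] [533.2  18.5] [11.9 13.7] 36.7
top 196 [533.7  13.9 131.9] uv [276. 188.] [532.7  14.4] [60.1 68.6] 39.1
side 200 [530.5  16.9]
tip none
top 51 [526.8  15.7 133.1] uv [289. 216.] [533.6  23.8] [50.1 60.1] 42.6
```

Contact is confirmed: the roll has been pushed its 3 mm of slack against the spindle, and the force is rising. Now I'll turn the knob clockwise.

Call:
apply_moves(increments=[-1,0,0,0,-0.045,-1,0,0,0,-0.09,-1,0,0,0,-0.135,-1,0,0,0,-0.18,-1,0,0,0,-0.225,-1,0,0,0,-0.27,-1,0,0,0,-0.315,-1,0,0,0,-0.36,-1,0,0,0,-0.395,-1,0,0,0,-0.405,-1,0,0,0,-0.405,-1,0,0,0,-0.405,-1,0,0,0,-0.405])

```text
t: 19.6
tcp_pos: [530.9, 67.7, 151.8]
tool_rot: [-179.9, -0.1, 11.2]
ft_force: [-1.8, 4.4, 6.3]
grip_width: 15.1
gripper_force: 41.3
```

```bash
python3 -c "
from h import *
s=monitor.get_obs();print(s['tcp_pos'],s['ft_force'],s['moment'],s['qpos'])"
```

```text
[530.93516817  67.69663257 151.77254018] [-1.81073688  4.35150598  6.29530137] [ 0.78667881  0.26051407 -0.12930866] [-7.25179299e-01  2.09444669e+01 -2.02092474e+01  4.87636864e+01
  1.53044335e-01  1.68073665e+02]
```

Call:
apply_moves(increments=[-1,0,0,0,-0.01,-1,0,0,0,-0.02,-1,0,0,0,-0.02,-1,0,0,0,-0.02])

```text
t: 20.0
tcp_pos: [530.9, 67.7, 151.8]
tool_rot: [-179.9, -0.1, 7.8]
ft_force: [-1.7, 3.4, 5.5]
grip_width: 14.8
gripper_force: 44.3
```

```bash
python3 -c "
from h import *
s=monitor.get_obs();print(s['tcp_pos'],s['ft_force'],s['moment'],s['qpos'][5],s['tool_rot'])"
```

```text
[530.94462261  67.70285402 151.77575071] [-1.69063773  3.35257845  5.54434554] [0.6740896  0.27956451 1.01506796] 171.5081566714784 [-1.79886396e+02 -1.02803323e-01  7.78195019e+00]
```

The moment jumped to 1.0 N·m, so this is the stop. One small extra push, then release with a slight opening and lift.

Call:
apply_moves(increments=[-1,0,0,0,-0.01,-1,0,0,0,-0.01,-1,0,0,0,-0.01])

```text
t: 20.3
tcp_pos: [530.6, 67.7, 151.8]
tool_rot: [-179.9, -0.1, 6.0]
ft_force: [-2.0, 2.8, 7.0]
grip_width: 15.4
gripper_force: 57.4
```

Call:
apply_moves(increments=[-0.3,0,0,0,-0.001,-0.3,0,0,0,-0.001,-0.3,0,0,0,-0.001,-0.3,0,0,0.05,0,-0.3,0,0,0.15,0,-0.3,0,0,0.3,0,-0.3,0,0.15,0.4,0,-0.3,0,0.3,0.5,0,-0.3,0,0.4,0.5,0,-0.3,0,0.4,0.5,0])

```text
t: 21.3
tcp_pos: [535.3, 160.2, 301.3]
tool_rot: [-178.7, -0.1, 8.4]
ft_force: [-1.2, 0.1, -0.2]
grip_width: 30.0
gripper_force: 0.0
```

```bash
python3 - <<'E'
from h import *
s=monitor.get_obs();print(s['tcp_pos'],s['ft_force'],s['t'])
a=grab('scene');c=grab('side')
for n,d in(('scene',a),('side',c)):
    uv,P=cloud(d);x,y,z=P.T
    H,S,V=[q[uv[:,1],uv[:,0]].astype(int) for q in cv2.split(cv2.cvtColor(d['pixels'],cv2.COLOR_RGB2HSV))]
    rep(n+' knob',uv,P,(S>150)&((H<8)|(H>172))&(z>168)&(z<182)&(abs(x-532)<50)&(y>30)&(y<110))
    rep(n+' roll top',uv,P,(np.hypot(x-531.7,y-18)<38)&(z>128)&(z<138)&(S>100))
A=cv2.resize(a['pixels'][100:320,150:370],(400,400),interpolation=2);B=cv2.resize(c['pixels'][130:390,190:390],(308,400),interpolation=2)
cv2.imwrite('pics/end.png',np.hstack([A,B])[...,::-1])
E
```

```text
[535.32568403 160.22629541 301.27056175] [-1.15217707  0.13947119 -0.162023  ] 21.3
scene knob 59 [534.8  65.3 172.3] uv [287. 169.] [534.5  65.4] [47.6 19.6] 17.1
scene roll top 193 [533.   14.2 131.9] uv [276. 188.] [532.1  16.1] [61.6 63.5] 1.3
side knob 94 [530.9  70.7 173.8] uv [286. 220.] [530.6  68.8] [48.7 17.5] 11.8
side roll top 89 [522.9  10.7 133.9] uv [290. 215.] [529.3  10.3] [43.7 63.3] 79.8
```

View pics/end.png

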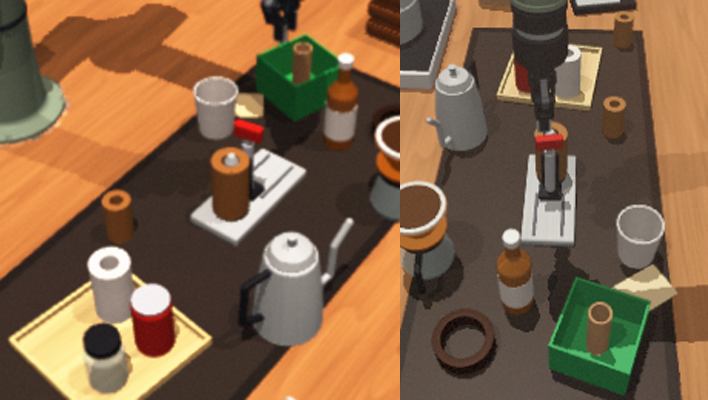

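The core is in the bin, the roll is seated with the keeper against it, and the knob bar (left half, 248,130) lies across the track. I'll check its angle with the wrist camera.

Call:
apply_moves(increments=[-0.3,-0.15,-0.307,0,0,-0.3,-0.15,-0.307,0,0,-0.3,-0.15,-0.307,0,0,-0.3,-0.15,-0.307,0,0])

```text
t: 21.8
tcp_pos: [488.6, 64.6, 299.8]
tool_rot: [-178.7, 0.1, 8.0]
ft_force: [0.1, 0.1, -0.0]
grip_width: 29.9
gripper_force: 0.0
```

```bash
python3 - <<'E'
from h import *
c=grab('wrist'); uv,P=cloud(c);x,y,z=P.T
H,S,V=[q[uv[:,1],uv[:,0]].astype(int) for q in cv2.split(cv2.cvtColor(c['pixels'],cv2.COLOR_RGB2HSV))]
rep('knob',uv,P,(S>150)&((H<8)|(H>172))&(z>172)&(z<180)&(abs(x-532)<50)&(y>30)&(y<110))
rep('plate',uv,P,(z>14)&(z<22)&(S<60)&(abs(x-532)<58)&(y>-60)&(y<200))
rep('roll top',uv,P,(np.hypot(x-531.7,y-18)<38)&(z>130)&(z<138)&(S>100))
E
```

```text
knob 870 [532.8  67.3 174.4] uv [287. 157.] [531.8  67.4] [48.3 15.1] 8.8
plate 6674 [540.7 104.2  17.9] uv [262. 133.] [532.   72.9] [ 99.7 214.7] 0.0
roll top 2269 [532.2  17.6 133.7] uv [335. 159.] [531.1  17.5] [62.4 61.3] 54.9
```

```bash
python3 -c "
from workcell import order
print(order.job_done())"
```

```text
the job is handed in; nothing more can be done
None
```

I handed the job in at about 22 s: the core is in the green bin, the brown roll is down on its seat, the keeper pad is touching it, and the knob was then turned clockwise to its stop. The white roll and the rest stayed put.

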